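# Put the wide scraper back into its slot block

### The job

The wide wood-handled scraper has been left hanging in a steel channel offcut on the welding bench. Put it away: slide its blade down into the long slot of the larger wooden block until it is fully home, with the handle sitting on the block. Lower it in rather than dropping it, then let go of it; leave the small scraper that lies on the bench alone.

Things in the scene. Friction and masses are not known exactly. Their poses are not given: they have to be found in the camera images.
- scraper: Wide scraper, about 280 g, upright. Origin: centre of the handle's flat underside. Wooden handle above it: 100 mm long (y), 38 thick (x), 44 tall (z). Steel blade below it: 80 mm wide (y), 4 thick (x), 60 long, pointing down -z. Starts hanging in a fixed steel U-channel (34 mm wide, 24 inside, 90 long, 70 tall), handle resting on its edges: grip the handle across x in its upper half, lift over 60 mm to free it.
- long_block: The larger wooden block, fixed: 150 mm long (y), 80 wide (x), 75 tall. Origin: centre of its underside, on the bench; z up. Slot in its top, centred, along y: 110 mm long, 20 wide, 69 deep, empty. The blade goes in with its width along the slot, either way round, until the underside of the handle rests on the block's top.
- short_block: A shorter wooden block, fixed, not to be used: 95 mm long (its y), 80 mm wide (x), 75 mm tall, with a slot 55 mm long and 20 mm wide, too short for the wide blade. Origin: centre of its underside.
- small_scraper: Small scraper lying flat on the bench, to be left alone: wooden handle 60 x 44 x 38 mm with a steel blade 45 mm wide, 60 mm long, 4 mm thick. Origin: centre of the handle end from which the blade starts, 19 mm above the bench; its -z points along the blade.
Not all that is in view belongs to the job. What is shaped like the scraper but purple is not meant.

How it is judged:
By the outcome, as a careful person would: the job done as asked, in the order asked, and still so for the second after the job is handed in, with the robot touching nothing.
It also fails if it takes over 38 s, if anything falls off the work surface, if the arm or the gripper's body presses on something with over 40 N, if the wrist force passes 120 N, or if a joint passes its speed limit or range.

### The arm

A 6-joint arm with a two-finger parallel gripper is mounted at the origin on the work surface. World frame = base frame: x ahead of the robot, y to its left, z up, the work surface at z = 0. Lengths are in mm, angles in rad, forces in N, time in s.
With the tool pointing down it reaches from about 350 to 875 mm from the base axis. Payload 4.2 kg.
Tool frame: the origin (TCP) lies between the finger pads; the fingertips stand 11 mm ahead of it and the grasp point (between the pads) lies 8 mm behind it; z points along the fingers, y is the direction in which the jaws open and shut (so a half turn about z gives the same grasp; the last joint's range is limited). The gripper opens to 85 mm and grips with 20 to 120 N. Pads are 22 mm wide; open, the fingers measure 114 mm over their backs; the gripper's body (76 mm by 85 mm) begins 54 mm behind the grasp point. The pads swing forward as they close: fully open they stand 13 mm farther back than shut.
Start: joints at [-0.891, 0.385, 0.008, 0, -1.194, -0.259], TCP at [255.319, -570.448, 204.912] pointing down, gripper open.
Joint ranges: [-3.14, 3.14], [-1.21, 2.06], [-1.07, 1.41], [-3.16, 2.05], [-2.99, -0.16], [-3.1, 3.1]. Speed limits (rad/s): [2.79, 2.79, 3.14, 3.14, 3.14, 3.14].

### API

Orientations are given as a unit quaternion [x, y, z, w].
In Python, from bench import * gives the robot as it stands.
- The arm moves only by the tool servo_tool, never from a script. Its argument "rows" is a list of rows, each a list of 7 numbers: the opening, from 0 (shut) to 1 (fully open), then the shift along the tool's x, y, z in cm, then the turn, a rotation vector about the tool's x, y, z in degrees. A call has 1 to 12 rows; each row shifts and turns the commanded pose from where the row before left it, along the tool's axes as they then stand; what a row does not reach is not made up. A row lasts 1/10 s, in which the tool goes at most 50 mm and 8.59 degrees, less where a joint would pass 70% of its speed; a pose out of reach is approached as far as the arm can. A call is refused whole if a number of a shift passes 5 or a number of a turn 8.59, either way. A call with a gripper value outside its range is refused whole. The fingers move at their own pace and stop on an object; the grip force is fixed at half the most. Time passes only in rows, so rows that do not move let the fingers close. It gives the time, the measured TCP pose, the force and the opening at its end, in the units of the state.
- read_state(): the state, without advancing time (a new reading comes with each control period).
- get_image(name): name is "side" or "top"; returns a dict with "image" (384x512x3 uint8, red, green, blue), "mtx" (3x3 intrinsics, pixels), "extrinsics" (4x4, takes a point from camera to world coordinates). Camera axes: x right, y up, looking along -z (the intrinsics and any distortion apply to the point x, -y, -z); pixel columns grow to the right and rows downward; lengths in mm; the calibration is good to about 2 mm. A picture is of the moment at which its call begins. There is no depth.
- job_done(): hands the job in, once; it reports no verdict.
The state is a dict: "clock": time; "joints": joint angles; "joint_vel": joint speeds; "joint_efforts": joint torques, N m; "position": TCP position; "ee_rot": TCP orientation; "contact_force": force on the tool from outside, world axes, zero at the start; "wrist_torque": the same for the moment, N m; "gripper_width": finger opening in mm.
Only numpy, scipy, OpenCV 4.12 (cv2) and the standard library are available. Lean on these libraries where they do the work, as an engineer would, in place of code of your own. Each camera call takes 0.05 s, during which the arm holds its last target. There are 200 camera calls.

## Working session

There is one attempt and no reset: what is moved stays moved. The work goes in short steps, Python scripts to look and compute and a tool call to move; the robot and the scene stay as the last step left them, time stands still between calls to the robot, and variables do not carry over. Pictures are saved under pics/ and viewed, about 8 in all and at most 12, crops included, and the job is handed in when it is done.

Besides the shell and the picture viewer there is one more tool, called after "Emit:" in YAML: its name, and indented under it one key for each argument. servo_tool: Moves the arm, as the interface text tells. Its arguments: {"type":"object","properties":{"rows":{"type":"array","items":{"type":"array","items":{"type":"number"}}}},"required":["rows"]}

```bash
mkdir -p pics; cat > h.py <<'E'
from bench import *
import numpy as np, cv2
def grab(n,f):
    d=get_image(n); cv2.imwrite(f'pics/{f}.png',d['image'][:,:,::-1]); np.savez(f'pics/{f}.npz',**{k:np.array(d[k]) for k in('image','mtx','extrinsics')}); return d
def load(f): return np.load(f'pics/{f}.npz')
def ray(d,u,v):
    K=d['mtx'];E=d['extrinsics'];p=np.linalg.solve(K,[u,v,1]);r=E[:3,:3]@[p[0],-p[1],-p[2]];return E[:3,3],r
def onz(d,u,v,z):
    o,r=ray(d,u,v);return o+r*(z-o[2])/r[2]
def proj(d,P):
    E=d['extrinsics'];q=E[:3,:3].T@(np.array(P)-E[:3,3]);p=d['mtx']@[q[0],-q[1],-q[2]];return p[:2]/p[2]
E
python3 - <<'E'
from h import *
a=grab('top','t0');b=grab('side','s0')
print(a.keys(),a['extrinsics'],b['extrinsics'],a['mtx'])
print(read_state())
E
```

```text
dict_keys(['image', 'mtx', 'extrinsics']) [[-3.32633669e-02  9.77544099e-01 -2.08089123e-01  4.86497515e+02]
 [-9.99445640e-01 -3.28260641e-02  5.55532052e-03  1.38523825e+01]
 [-1.40017611e-03  2.08158556e-01  9.78094093e-01  7.91632493e+02]
 [ 0.00000000e+00  0.00000000e+00  0.00000000e+00  1.00000000e+00]] [[-9.66165512e-01  1.36418300e-01 -2.18893241e-01  4.09780150e+02]
 [-2.57761808e-01 -5.40683577e-01  8.00762212e-01  7.33987550e+02]
 [-9.11336105e-03  8.30091150e-01  5.57553253e-01  5.84508495e+02]
 [ 0.00000000e+00  0.00000000e+00  0.00000000e+00  1.00000000e+00]] [[349.06676321   0.         253.11680467]
 [  0.         349.06676321 200.77782587]
 [  0.           0.           1.        ]]
{'clock': 0.1, 'joints': array([-8.91448194e-01,  3.85468401e-01,  6.70142299e-03, -4.39437846e-04,
       -1.19396820e+00, -2.58623238e-01]), 'joint_vel': array([-0.00081295, -0.00100467,  0.00291396,  0.00139202, -0.00064363,
       -0.00018504]), 'joint_efforts': array([-4.96309895e-04, -3.93319094e+01,  1.88929027e+01,  4.19796333e+00,
       -2.59485561e-03,  7.09720837e-06]), 'position': array([ 255.04478146, -569.94411495,  203.91324842]), 'ee_rot': array([-2.08735006e-01,  9.77971736e-01,  9.57058249e-04, -2.55988431e-04]), 'contact_force': array([-0.20817387,  0.6481296 ,  0.47150502]), 'wrist_torque': array([-0.01275675,  0.06505586,  0.00142599]), 'gripper_width': 85.20331024864171}
```

View pics/t0.png

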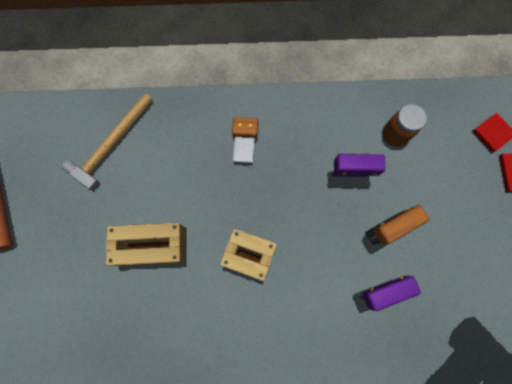

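View pics/s0.png

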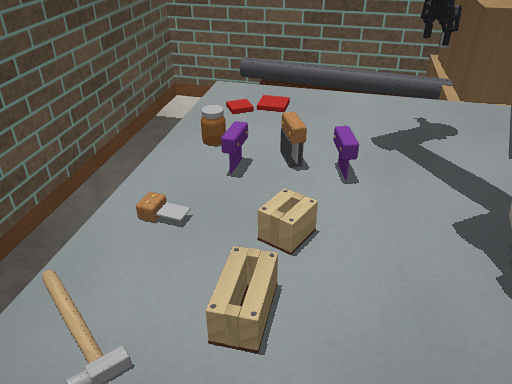

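Top view: the wooden-handled scraper in the channel is at (403,225) (side view (293,128)), with purple look-alikes at (360,164) and (392,293). The small scraper lies at (245,138). The long block is at (144,245) with its slot along the columns, and the short block is at (249,256). My choice is the orange-brown handle at (403,225), which I'll check in a close crop.

```bash
python3 - <<'E'
from h import *
a=load('t0');b=load('s0')
A=a['image'];B=b['image']
c1=cv2.resize(A[190:260,350:450],None,fx=4,fy=4,interpolation=2);c2=cv2.resize(B[95:185,250:350],None,fx=4,fy=4,interpolation=2)
c3=cv2.resize(A[210:280,95:195],None,fx=4,fy=4,interpolation=2)
o=np.zeros((600,800,3),np.uint8);o[:280,:400]=c1;o[:360,400:]=c2;o[300:580,:400]=c3
cv2.imwrite('pics/c0.png',o[:,:,::-1])
def comp(I,lo,hi,roi):
    h=cv2.cvtColor(I,cv2.COLOR_RGB2HSV);m=cv2.inRange(h,lo,hi);z=np.zeros_like(m);x0,y0,x1,y1=roi;z[y0:y1,x0:x1]=m[y0:y1,x0:x1]
    cs=cv2.findContours(z,0,2)[0];return max(cs,key=cv2.contourArea)
print(cv2.cvtColor(A,cv2.COLOR_RGB2HSV)[[225,215,230,262],[403,420,115,144]])
c=comp(A,(3,110,60),(16,255,255),(350,190,450,260));print('handle',cv2.minAreaRect(c),cv2.contourArea(c))
for p in cv2.boxPoints(cv2.minAreaRect(c)): print(p,onz(a,*p,114).round(1))
c=comp(A,(14,60,90),(30,255,255),(95,210,195,280));print('block',cv2.minAreaRect(c))
q=cv2.boxPoints(cv2.minAreaRect(c))
for p in q: print(p,onz(a,*p,75).round(1))
print(onz(a,*q.mean(0),75))
E
```

```text
[[ 13 170 171]
 [ 14 172 165]
 [ 20 112 186]
 [ 21 115 169]]
handle ((403.0231018066406, 223.41539001464844), (20.093624114990234, 49.241783142089844), 60.2551155090332) 895.5
[376.66156 226.9077 ] [ 570.4 -229.4  114. ]
[419.4154  202.47694] [ 616.2 -319.2  114. ]
[429.38464 219.92308] [ 580.7 -334.1  114. ]
[386.6308  244.35384] [ 536. -245.  114.]
block ((142.49447631835938, 243.89501953125), (39.57680130004883, 75.00145721435547), 86.98721313476562)
[104.00552 226.10497] [595.8 319.8  75. ]
[178.90332 222.16298] [598.8 165.   75. ]
[180.98343 261.68506] [517.9 159.9  75. ]
[106.08563 265.62708] [515.1 311.1  75. ]
[556.40860097 239.00120794  75.        ]
```

View pics/c0.png

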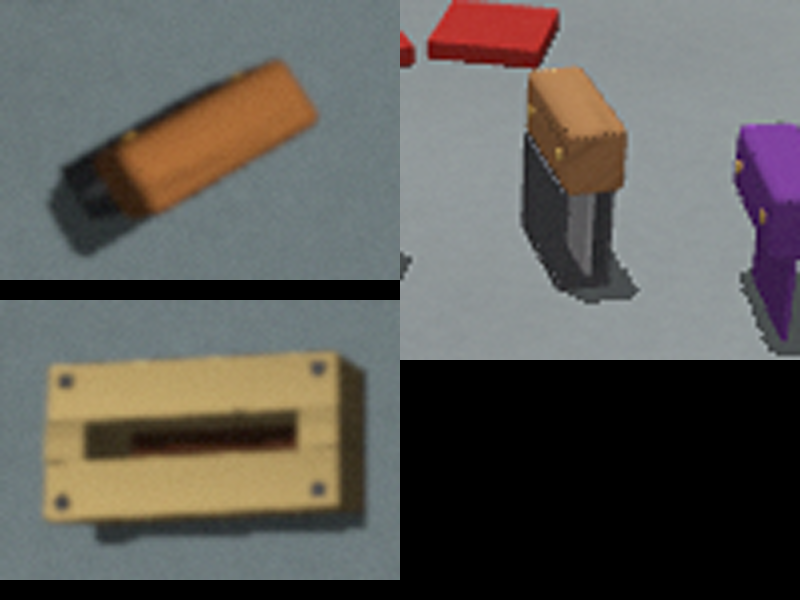

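The crop confirms the choice: an orange wooden handle, standing in the grey steel channel with the steel blade visible. The long block's slot is clear and empty. Next I map the corner pixels to positions and check them against the given sizes.

```bash
python3 - <<'E'
from h import *
a=load('t0');b=load('s0')
def rep(n,P,z):
    W=np.array([onz(a,*p,z) for p in P]);e=np.linalg.norm(W-np.roll(W,-1,0),axis=1)
    d=(W[1]-W[0]+W[2]-W[3]);print(n,W.mean(0).round(1),'edges',e.round(1),'long axis deg',np.degrees(np.arctan2(d[1],d[0])).round(1)); return W.mean(0)
h=rep('handle',[(380.5,225.75),(419.5,204.5),(429.5,219.5),(388.75,243.25)],114)
rep('block',[(107.5,226.75),(179,223),(180,261.25),(106,265)],75)
s=rep('slot',[(116.25,240.75),(169.5,237.5),(169.5,247.5),(116.25,250)],75)
print('side proj',proj(b,h),proj(b,s))
from scipy.spatial.transform import Rotation as R
print(R.from_quat(read_state()['ee_rot']).as_matrix().round(3))
# side: handle top centre by crop
print(onz(b,250+(575-400)/4,95+103/4,114))
c=cv2.resize(b['image'][240:350,200:290],None,fx=5,fy=5,interpolation=2);cv2.imwrite('pics/c1.png',c[:,:,::-1])
E
```

```text
handle [ 576.  -284.9  114. ] edges [90.8 34.3 95.6 36.6] long axis deg -63.5
block [556.6 237.6  75. ] edges [147.7  78.3 149.5  77.9] long axis deg -89.0
slot [556.3 238.2  75. ] edges [109.1  20.4 108.5  18.9] long axis deg -88.8
side proj [293.47004657 119.5577071 ] [244.67248235 278.88683092]
[[-0.913 -0.408 -0.001]
 [-0.408  0.913  0.002]
 [ 0.     0.002 -1.   ]]
[ 574.07857145 -278.22526707  114.        ]
```

View pics/c1.png

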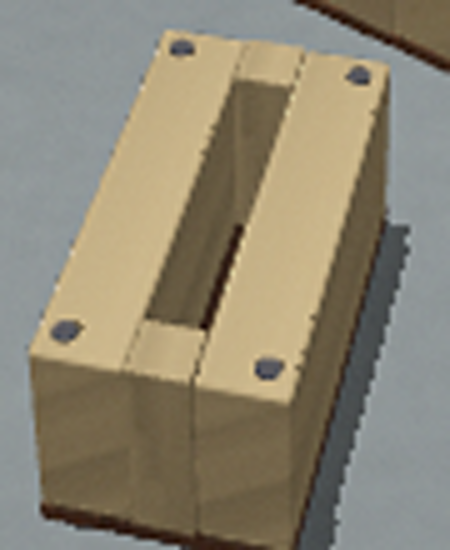

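The side view's block-top centre, from the diagonals at (244.9,279.8), agrees with the prediction (244.7,278.9) to 1 px. The measured block, slot and handle sizes match those given. Now I turn the tool by about -92° so the jaws cross the handle's thickness.

Emit:
servo_tool:
  rows:
    - [1,0,0,0,0,0,-8.4]
    - [1,0,0,0,0,0,-8.4]
    - [1,0,0,0,0,0,-8.4]
    - [1,0,0,0,0,0,-8.4]
    - [1,0,0,0,0,0,-8.4]
    - [1,0,0,0,0,0,-8.4]
    - [1,0,0,0,0,0,-8.4]
    - [1,0,0,0,0,0,-8.4]
    - [1,0,0,0,0,0,-8.4]
    - [1,0,0,0,0,0,-8.4]
    - [1,0,0,0,0,0,-8.4]
    - [1,0,0,0,0,0,0]

```text
clock: 1.3
position: [255.2, -570.2, 204.3]
ee_rot: [0.85, -0.526, -0.0, -0.0]
contact_force: [0.5, 0.5, -0.3]
gripper_width: 85.7
```

```bash
cat >> h.py <<'E'
from scipy.spatial.transform import Rotation as R
def go(target,yaw=None):
    s=read_state();M=R.from_quat(s['ee_rot']);m=M.as_matrix();y=np.degrees(np.arctan2(m[1,1],m[0,1]))
    print('clk',s['clock'],'pos',s['position'].round(1),'yaw_y',y.round(1),'F',s['contact_force'].round(1),'w',round(s['gripper_width'],1),'j',s['joints'].round(2),'tilt',m[:,2].round(3))
    print('tool shift cm',(m.T@(np.array(target)-s['position'])/10).round(2), 'turn z', None if yaw is None else round((y-yaw+180)%360-180,1))
E
python3 -c "
from h import *
go([575.5,-284,200],206.5)"
```

```text
clk 1.3 pos [ 255.2 -570.2  204.3] yaw_y -153.5 F [ 0.5  0.5 -0.3] w 85.7 j [-0.89  0.39  0.01 -0.   -1.19  1.35] tilt [-0.001  0.001 -1.   ]
tool shift cm [-11.32 -41.43   0.45] turn z -0.0
```

Emit:
servo_tool:
  rows:
    - [1,-1.1,-4.1,0,0,0,0]
    - [1,-1.1,-4.1,0,0,0,0]
    - [1,-1.1,-4.1,0,0,0,0]
    - [1,-1.1,-4.1,0,0,0,0]
    - [1,-1.1,-4.1,0,0,0,0]
    - [1,-1.1,-4.1,0,0,0,0]
    - [1,-1.1,-4.1,0,0,0,0]
    - [1,-1.1,-4.1,0,0,0,0]
    - [1,-1.1,-4.1,0,0,0,0]
    - [1,-1.4,-4.5,0,0,0,0]
    - [1,0,0,0,0,0,0]
    - [1,0,0,0,0,0,0]

```text
clock: 2.5
position: [575.7, -283.5, 204.1]
ee_rot: [0.85, -0.526, -0.001, 0.0]
contact_force: [0.1, -0.2, 0.1]
gripper_width: 85.2
```

```bash
python3 -c "
from h import *
go([575.5,-284,92],206.5)
d=grab('side','s1')
c=cv2.resize(d['image'][60:190,220:370],None,fx=4,fy=4,interpolation=2);cv2.imwrite('pics/c2.png',c[:,:,::-1])"
```

```text
clk 2.5 pos [ 575.7 -283.5  204.1] yaw_y -153.5 F [ 0.1 -0.2  0.1] w 85.2 j [-0.21  0.41  0.05 -0.   -1.21  0.67] tilt [-0.001  0.    -1.   ]
tool shift cm [ 0.05  0.03 11.21] turn z -0.0
```

View pics/c2.png

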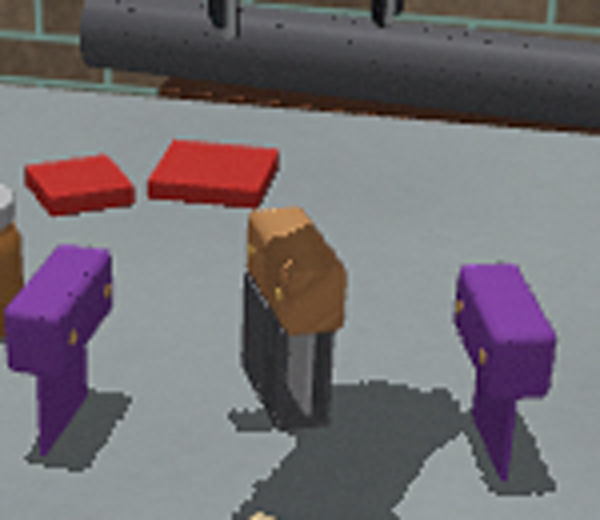

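The side view shows the open fingers above the handle, with tips near crop (225,25) and (388,15). The handle is centred between them near (295,270), and the purple pieces are well clear on both sides. Descending straight down.

Emit:
servo_tool:
  rows:
    - [1,0,0,2.5,0,0,0]
    - [1,0,0,2.5,0,0,0]
    - [1,0,0,2.0,0,0,0]
    - [1,0,0,1.5,0,0,0]
    - [1,0,0,1.0,0,0,0]
    - [1,0,0,1.0,0,0,0]
    - [1,0,0,0.7,0,0,0]
    - [1,0,0,0,0,0,0]
    - [1,0,0,0,0,0,0]

```text
clock: 3.45
position: [575.7, -284.8, 93.4]
ee_rot: [0.85, -0.526, 0.0, -0.0]
contact_force: [0.9, -0.2, 0.9]
gripper_width: 85.4
```

Emit:
servo_tool:
  rows:
    - [0.7,0,0,0,0,0,0]
    - [0.6,0,0,0,0,0,0]
    - [0.5,0,0,0,0,0,0]
    - [0.4,0,0,0,0,0,0]
    - [0.3,0,0,0,0,0,0]
    - [0.2,0,0,0,0,0,0]
    - [0,0,0,0,0,0,0]
    - [0,0,0,0,0,0,0]
    - [0,0,0,0,0,0,0]

```text
clock: 4.35
position: [575.3, -284.5, 92.9]
ee_rot: [0.85, -0.526, -0.0, 0.0]
contact_force: [0.3, 0.3, 0.6]
gripper_width: 0.2
```

```bash
python3 -c "
from h import *
go([575.5,-284,92],206.5)
d=grab('side','s2')
c=cv2.resize(d['image'][30:180,220:370],None,fx=4,fy=4,interpolation=2);cv2.imwrite('pics/c3.png',c[:,:,::-1])"
```

```text
clk 4.35 pos [ 575.3 -284.5   92.9] yaw_y -153.5 F [0.3 0.3 0.6] w 0.2 j [-0.21  0.51 -0.09 -0.   -0.97  0.67] tilt [-0.  0. -1.]
tool shift cm [-0.04 -0.04  0.09] turn z 0.0
```

View pics/c3.png

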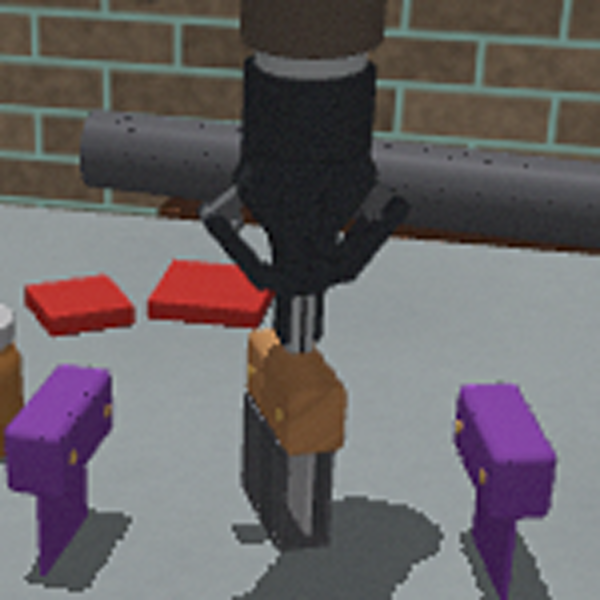

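The jaws shut to 0.2 mm on nothing. In the picture the closed fingertips end at crop (302,350), on or just beyond the handle. I need to know whether the fingers or the handle are off.

```bash
python3 - <<'E'
from h import *
b=load('s2');s=read_state()
p=s['position']
for dz in(-11,0,20): print(dz,proj(b,p+[0,0,dz]))
print('fingertip px',220+302/4,30+350/4)
a=grab('top','t2')
for dz in(-11,0,60): print(dz,proj(a,p+[0,0,dz]))
c1=cv2.resize(a['image'][170:290,340:450],None,fx=4,fy=4,interpolation=2)
c2=cv2.resize(b['image'][95:175,265:325],None,fx=6,fy=6,interpolation=2)
o=np.zeros((480,800,3),np.uint8);o[:,:440]=c1;o[:,440:]=c2[:,:360];cv2.imwrite('pics/c4.png',o[:,:,::-1])
E
```

```text
-11 [293.13842424 131.43424004]
0 [293.33077913 127.4384699 ]
20 [293.68593772 120.06079373]
fingertip px 295.5 117.5
-11 [397.88941414 225.74336687]
0 [400.09560164 224.98913033]
60 [413.42518446 220.43210223]
```

View pics/c4.png

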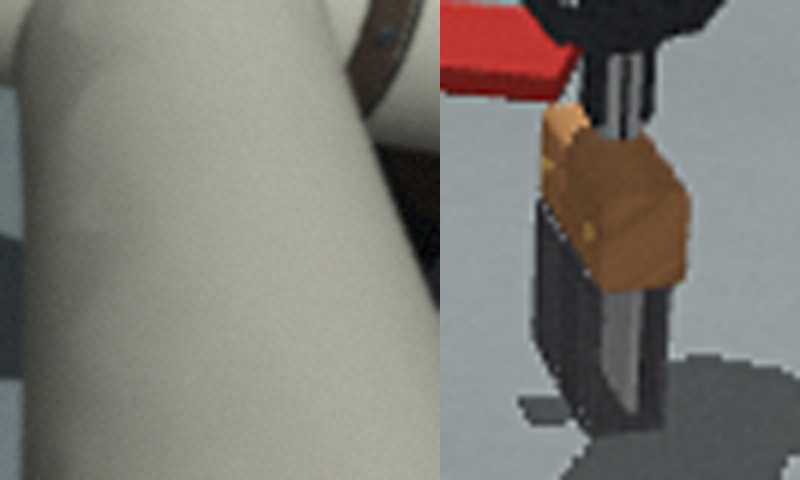

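```bash
python3 - <<'E'
from h import *
def zat(b,p,v):
    zs=np.arange(-60,80);vs=[proj(b,np.array(p)+[0,0,k])[1] for k in zs];return zs[np.argmin(abs(np.array(vs)-v))]
b=load('s1');p=np.array([575.7,-283.5,204.1]);yv=np.array([-.895,-.446,0])
for s in(1,-1):
    q=p+s*50*yv;print('s1',proj(b,q),proj(b,q-[0,0,11]), [zat(b,q,v) for v in(64,66,69)])
print('s2',zat(load('s2'),[575.3,-284.5,92.9],117.7))
b=load('s0');p=np.array([255,-570,204.]);print('s0',proj(b,p),proj(b,p-[0,0,11]),zat(b,p,44))
# joint-derived check of links: z change vs joints only
# side-view check of handle height: triangulate handle top centre from both views
a=load('t0')
o1,r1=ray(a,404.8,223.4);o2,r2=ray(b,293.75,120.75)
k=np.linalg.lstsq(np.c_[r1,-r2],o2-o1,rcond=None)[0];P,Q=o1+k[0]*r1,o2+k[1]*r2;print('tri',P,Q)
E
```

```text
s1 [315.45749206  82.90880219] [315.1294119   87.36094165] [np.int64(45), np.int64(41), np.int64(34)]
s1 [274.57901226  86.30554981] [274.48218834  90.80569807] [np.int64(53), np.int64(48), np.int64(41)]
s2 26
s0 [430.8922847   57.82250239] [430.02833735  61.85190754] 37
tri [ 576.00236956 -286.8679072   109.99073111] [ 575.49196625 -286.93293644  109.95240018]
```

The closed fingertips appear about 26 mm above the reported TCP instead of 11 mm below it. The same 37 mm offset shows at the start pose and above the handle. They are also drawn over the handle's top face, and that face triangulates to z≈110, as it must. So the reported z reads about 37 mm too low for the real fingers, and the jaws shut above the handle. I reopen and go down that much in small steps, watching the force. Even if this is wrong, the gripper body stays above the handle.

Emit:
servo_tool:
  rows:
    - [1,0,0,-0.5,0,0,0]
    - [1,0,0,0,0,0,0]
    - [1,0,0,0,0,0,0]
    - [1,0,0,0,0,0,0]
    - [1,0,0,0,0,0,0]
    - [1,0,0,0,0,0,0]
    - [1,0,0,0.5,0,0,0]
    - [1,0,0,0.5,0,0,0]
    - [1,0,0,0.5,0,0,0]
    - [1,0,0,0.5,0,0,0]

```text
clock: 5.45
position: [575.1, -284.5, 77.2]
ee_rot: [0.85, -0.526, -0.0, 0.0]
contact_force: [0.5, 0.7, -0.6]
gripper_width: 85.5
```

Emit:
servo_tool:
  rows:
    - [1,0,0,0.5,0,0,0]
    - [1,0,0,0.5,0,0,0]
    - [1,0,0,0,0,0,0]
    - [1,0,0,0,0,0,0]

```text
clock: 5.85
position: [575.4, -284.6, 67.8]
ee_rot: [0.85, -0.526, -0.0, 0.0]
contact_force: [-0.3, 0.4, -0.5]
gripper_width: 85.5
```

```bash
python3 -c "
from h import *
go([575.5,-284,56],206.5)
d=grab('side','s3')
c=cv2.resize(d['image'][60:180,240:350],None,fx=5,fy=5,interpolation=2);cv2.imwrite('pics/c5.png',c[:,:,::-1])"
```

```text
clk 5.85 pos [ 575.4 -284.6   67.8] yaw_y -153.5 F [-0.3  0.4 -0.5] w 85.5 j [-0.21  0.53 -0.12  0.   -0.92  0.67] tilt [-0. -0. -1.]
tool shift cm [-0.05 -0.04  1.18] turn z 0.0
```

View pics/c5.png

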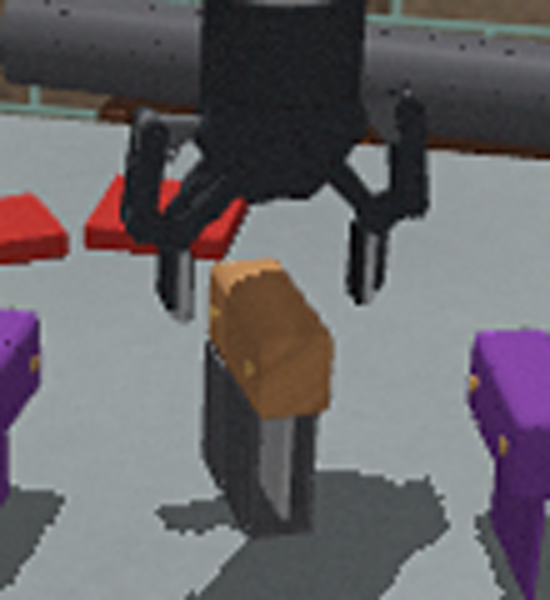

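The open fingertips at crop (180,320) and (365,300) straddle the handle's top, whose centre is near (270,300). They are level with the top face (z≈108), which confirms the z offset. I go down another 16 mm and close.

Emit:
servo_tool:
  rows:
    - [1,0,0,0.5,0,0,0]
    - [1,0,0,0.5,0,0,0]
    - [1,0,0,0.6,0,0,0]
    - [1,0,0,0,0,0,0]
    - [0.6,0,0,0,0,0,0]
    - [0.5,0,0,0,0,0,0]
    - [0.45,0,0,0,0,0,0]
    - [0.4,0,0,0,0,0,0]
    - [0.3,0,0,0,0,0,0]
    - [0,0,0,0,0,0,0]
    - [0,0,0,0,0,0,0]
    - [0,0,0,0,0,0,0]

```text
clock: 7.1
position: [575.8, -284.6, 52.4]
ee_rot: [0.85, -0.526, 0.0, -0.0]
contact_force: [0.9, 1.1, 2.6]
gripper_width: 37.3
```

```bash
python3 -c "
from h import *
go([575.5,-284,52],206.5)"
```

```text
clk 7.1 pos [ 575.8 -284.6   52.4] yaw_y -153.5 F [0.9 1.1 2.6] w 37.3 j [-0.21  0.55 -0.13  0.   -0.89  0.67] tilt [ 0.001 -0.    -1.   ]
tool shift cm [-0.06 -0.    0.04] turn z 0.0
```

Gripped at 37.3 mm, against a 38 mm handle. Lift.

Emit:
servo_tool:
  rows:
    - [0,0,0,-0.3,0,0,0]
    - [0,0,0,-0.7,0,0,0]
    - [0,0,0,-1,0,0,0]
    - [0,0,0,-1,0,0,0]
    - [0,0,0,-1.5,0,0,0]
    - [0,0,0,-1.5,0,0,0]
    - [0,0,0,-1.5,0,0,0]
    - [0,0,0,-1.5,0,0,0]
    - [0,0,0,-1.5,0,0,0]
    - [0,0,0,-1,0,0,0]
    - [0,0,0,-0.5,0,0,0]
    - [0,0,0,0,0,0,0]

```text
clock: 8.3
position: [575.6, -284.6, 172.8]
ee_rot: [0.85, -0.526, 0.001, -0.0]
contact_force: [-0.4, 0.2, -2.1]
gripper_width: 37.5
```

```bash
python3 -c "
from h import *
go([556.5,238,172],181)"
```

```text
clk 8.3 pos [ 575.6 -284.6  172.8] yaw_y -153.5 F [-0.4  0.2 -2.1] w 37.5 j [-0.21  0.44  0.   -0.   -1.14  0.67] tilt [ 0.002 -0.    -1.   ]
tool shift cm [-47.62 -21.61   0.06] turn z 25.5
```

Emit:
servo_tool:
  rows:
    - [0,0,0,0,0,0,6.4]
    - [0,0,0,0,0,0,6.4]
    - [0,0,0,0,0,0,6.4]
    - [0,0,0,0,0,0,6.3]
    - [0,-1,0,0,0,0,0]
    - [0,-2,0,0,0,0,0]
    - [0,-3,0,0,0,0,0]
    - [0,-4,0.2,0,0,0,0]
    - [0,-4,0.2,0,0,0,0]
    - [0,-4,0.2,0,0,0,0]
    - [0,-4,0.2,0,0,0,0]
    - [0,-4,0.2,0,0,0,0]

```text
clock: 9.5
position: [559.8, -22.7, 171.5]
ee_rot: [0.714, -0.7, -0.0, 0.0]
contact_force: [0.9, 0.9, -1.6]
gripper_width: 37.2
```

Emit:
servo_tool:
  rows:
    - [0,-4,0,0,0,0,0]
    - [0,-4,0,0,0,0,0]
    - [0,-4,0,0,0,0,0]
    - [0,-4,0,0,0,0,0]
    - [0,-4,0,0,0,0,0]
    - [0,-3,0,0,0,0,0]
    - [0,-2,0,0,0,0,0]
    - [0,-1,0,0,0,0,0]
    - [0,-0.3,0,0,0,0,0]
    - [0,0,0,0,0,0,0]
    - [0,0,0,0,0,0,0]

```text
clock: 10.6
position: [556.1, 237.0, 172.0]
ee_rot: [0.713, -0.701, -0.0, 0.0]
contact_force: [-0.9, 0.6, -1.7]
gripper_width: 37.6
```

```bash
python3 -c "
from h import *
go([556.5,238,172],181)
d=grab('side','s4');t=grab('top','t4')
print(t['image'][210:280,95:195].mean())
c=cv2.resize(d['image'][100:370,140:360],None,fx=2.2,fy=2.2,interpolation=2);cv2.imwrite('pics/c6.png',c[:,:,::-1])"
```

```text
clk 10.6 pos [556.1 237.  172. ] yaw_y -179.1 F [-0.9  0.6 -1.7] w 37.6 j [ 0.67  0.37 -0.09  0.   -1.1  -0.65] tilt [-0. -0. -1.]
tool shift cm [-0.1  -0.04 -0.  ] turn z -0.1
78.10961904761905
```

View pics/c6.png

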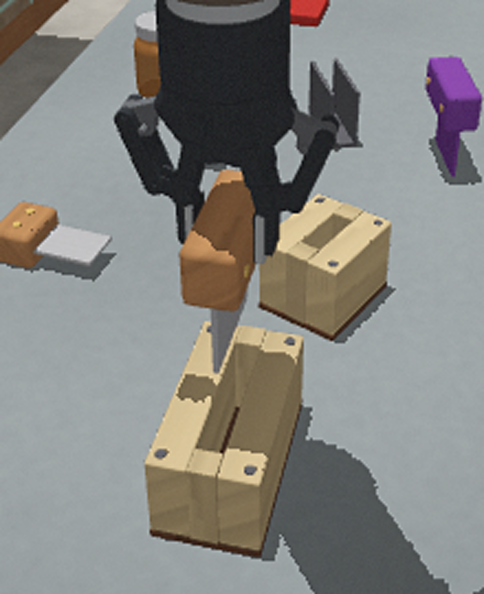

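The scraper hangs above the long block. The blade's near lower corner is at crop (217,372), i.e. px (238.6,269.1), over the left edge of the slot only because of the height. I check that corner at its true height.

```bash
python3 - <<'E'
from h import *
d=load('s4')
for z in(126,130,134): print(z,onz(d,238.6,269.1,z).round(1))
print('expected px of blade corner', proj(d,[556.5,277,130]), 'after if offset x+5',proj(d,[561.5,277,130]))
# handle near end face: bottom corners & top corners of crop
for u,v,z in((184,303,190),(240,310,190),(181,250,234)): print(onz(d,140+u/2.2,100+v/2.2,z).round(1))
E
```

```text
126 [555.6 270.7 126. ]
130 [554.3 274.8 130. ]
134 [553.1 278.8 134. ]
expected px of blade corner [236.73412305 269.87481654] after if offset x+5 [233.41872428 269.27552726]
[572.3 281.2 190. ]
[536.8 279.1 190. ]
[571. 285. 234.]
```

The blade corner measures x 554.3, y 275, so the scraper centre is about (554.5, 235) against the slot centre (556.5, 238). I nudge +2 mm in x and +3 mm in y, then lower.

Emit:
servo_tool:
  rows:
    - [0,-0.3,-0.2,0,0,0,0]
    - [0,0,0,1.5,0,0,0]
    - [0,0,0,1.5,0,0,0]
    - [0,0,0,1,0,0,0]
    - [0,0,0,0.5,0,0,0]
    - [0,0,0,0.5,0,0,0]
    - [0,0,0,0.5,0,0,0]
    - [0,0,0,0.5,0,0,0]
    - [0,0,0,0,0,0,0]
    - [0,0,0,0,0,0,0]

```text
clock: 11.7
position: [558.2, 241.3, 112.0]
ee_rot: [0.713, -0.701, 0.0, -0.0]
contact_force: [0.5, 0.2, -2.0]
gripper_width: 37.5
```

```bash
python3 -c "
from h import *
go([558.5,241,57.4],181)
d=grab('side','s5')
c=cv2.resize(d['image'][170:350,180:310],None,fx=4,fy=3.3,interpolation=2);cv2.imwrite('pics/c7.png',c[:,:,::-1])"
```

```text
clk 11.7 pos [558.2 241.3 112. ] yaw_y -179.0 F [ 0.5  0.2 -2. ] w 37.5 j [ 0.67  0.43 -0.16  0.   -0.97 -0.66] tilt [ 0.  0. -1.]
tool shift cm [ 0.03 -0.03  5.46] turn z 0.0
```

View pics/c7.png

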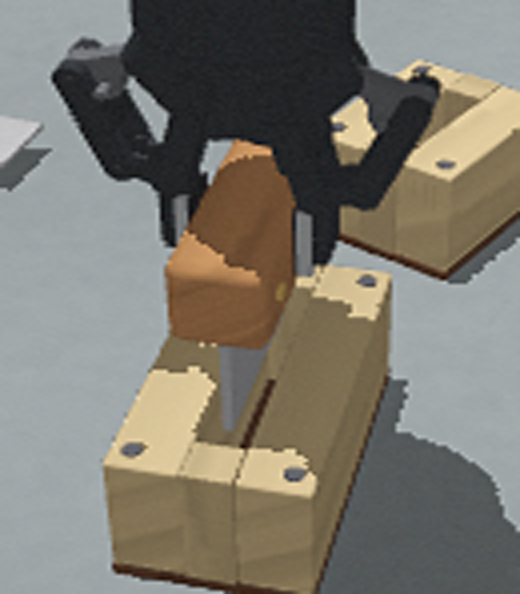

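The blade's near corner, at crop (230,430), is inside the slot between its walls, and the force is only the scraper's weight. Lowering on.

Emit:
servo_tool:
  rows:
    - [0,0,0,0.6,0,0,0]
    - [0,0,0,0.8,0,0,0]
    - [0,0,0,0.8,0,0,0]
    - [0,0,0,0.8,0,0,0]
    - [0,0,0,0.7,0,0,0]
    - [0,0,0,0.5,0,0,0]
    - [0,0,0,0.4,0,0,0]
    - [0,0,0,0.2,0,0,0]
    - [0,0,0,0,0,0,0]

```text
clock: 12.65
position: [558.0, 241.2, 63.7]
ee_rot: [0.713, -0.701, -0.0, 0.0]
contact_force: [-0.3, 0.1, -2.6]
gripper_width: 37.2
```

Emit:
servo_tool:
  rows:
    - [0,0,0,0.2,0,0,0]
    - [0,0,0,0.1,0,0,0]
    - [0,0,0,0,0,0,0]
    - [0,0,0,0,0,0,0]

```text
clock: 13.05
position: [558.2, 241.3, 61.0]
ee_rot: [0.713, -0.701, 0.0, -0.0]
contact_force: [-0.5, -0.3, -2.5]
gripper_width: 37.7
```

Emit:
servo_tool:
  rows:
    - [0,0,0,0.1,0,0,0]
    - [0,0,0,0.1,0,0,0]
    - [0,0,0,0,0,0,0]
    - [0,0,0,0,0,0,0]

```text
clock: 13.45
position: [558.1, 241.2, 58.9]
ee_rot: [0.713, -0.701, -0.0, 0.0]
contact_force: [0.3, 0.2, -1.3]
gripper_width: 37.3
```

Emit:
servo_tool:
  rows:
    - [0,0,0,0.1,0,0,0]
    - [0,0,0,0,0,0,0]
    - [0,0,0,0,0,0,0]

```text
clock: 13.75
position: [558.1, 241.2, 57.9]
ee_rot: [0.713, -0.701, -0.0, 0.0]
contact_force: [-0.2, -0.9, -2.5]
gripper_width: 37.4
```

Emit:
servo_tool:
  rows:
    - [0,0,0,0.1,0,0,0]
    - [0,0,0,0,0,0,0]
    - [0,0,0,0,0,0,0]

```text
clock: 14.05
position: [558.3, 241.4, 57.4]
ee_rot: [0.713, -0.701, 0.0, -0.0]
contact_force: [-0.8, 0.6, 0.2]
gripper_width: 37.6
```

Emit:
servo_tool:
  rows:
    - [0,0,0,0.1,0,0,0]
    - [0,0,0,0,0,0,0]
    - [0,0,0,0,0,0,0]

```text
clock: 14.35
position: [558.3, 241.3, 57.3]
ee_rot: [0.713, -0.701, 0.0, -0.0]
contact_force: [-2.7, 0.3, 6.4]
gripper_width: 37.5
```

Contact at exactly the expected height: z 57.3, predicted 57.4, with 6 N upward. Release gently and rise.

Emit:
servo_tool:
  rows:
    - [0.5,0,0,0,0,0,0]
    - [0.6,0,0,0,0,0,0]
    - [0.8,0,0,0,0,0,0]
    - [1,0,0,0,0,0,0]
    - [1,0,0,0,0,0,0]
    - [1,0,0,0,0,0,0]
    - [1,0,0,-0.5,0,0,0]
    - [1,0,0,-1.5,0,0,0]
    - [1,0,0,-3,0,0,0]
    - [1,0,0,-4,0,0,0]
    - [1,0,0,-4,0,0,0]
    - [1,0,0,0,0,0,0]

```text
clock: 15.55
position: [561.6, 243.0, 193.5]
ee_rot: [0.714, -0.7, 0.002, -0.007]
contact_force: [-0.1, -1.0, 0.6]
gripper_width: 85.7
```

```bash
python3 -c "
from h import *
go([558.5,241,57.4],181)
d=grab('side','s6')
c=cv2.resize(d['image'][150:370,130:330],None,fx=2.7,fy=2.7,interpolation=2);cv2.imwrite('pics/c8.png',c[:,:,::-1])"
```

```text
clk 15.55 pos [561.6 243.  193.5] yaw_y -178.9 F [-0.1 -1.   0.6] w 85.7 j [ 0.67  0.36 -0.06  0.   -1.14 -0.66] tilt [ 0.012  0.007 -1.   ]
tool shift cm [ 0.29  0.49 13.61] turn z 0.1
```

View pics/c8.png

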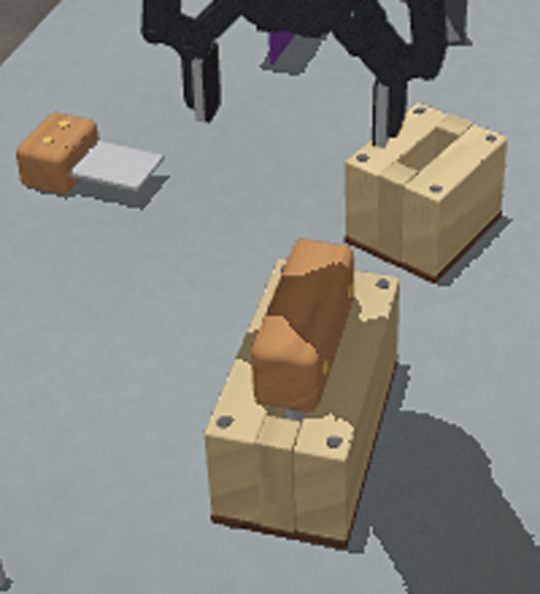

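The handle sits on the long block along its slot. A sliver of blade shows at (293,413), looking into the slot past the handle's end, and the small scraper and the short block are untouched. I check numerically that the handle's near end rests at z=75, both now and after a moment.

Emit:
servo_tool:
  rows:
    - [1,0,0,-2,0,0,0]
    - [1,0,0,0,0,0,0]
    - [1,0,0,0,0,0,0]
    - [1,0,0,0,0,0,0]
    - [1,0,0,0,0,0,0]

```text
clock: 16.1
position: [557.6, 240.9, 204.6]
ee_rot: [0.713, -0.701, -0.0, 0.001]
contact_force: [0.6, 0.4, 0.1]
gripper_width: 85.5
```

```bash
python3 - <<'E'
from h import *
d0=load('s6');d=grab('side','s7')
for z in(75,80):
  for u,v in((256,400),(320,412)): print(z,onz(d0,130+u/2.7,150+v/2.7,z).round(1))
# top far-side: near top edge corners
for u,v in((252,352),(318,362)): print('top119',onz(d0,130+u/2.7,150+v/2.7,119).round(1))
m=[cv2.inRange(cv2.cvtColor(x['image'],cv2.COLOR_RGB2HSV),(3,120,60),(15,255,255))[235:310,215:270] for x in(d0,d)]
for k in m:
    c=max(cv2.findContours(k,0,2)[0],key=cv2.contourArea);print(cv2.minAreaRect(c),cv2.boundingRect(c))
go([558,241,200],181)
E
```

```text
75 [574.4 284.8  75. ]
75 [537.5 284.4  75. ]
80 [572.8 289.2  80. ]
80 [536.3 288.8  80. ]
top119 [572.6 291.5 119. ]
top119 [536.6 289.9 119. ]
((26.60000228881836, 34.70000076293945), (30.04163932800293, 64.82669067382812), 18.434947967529297) (8, 4, 38, 63)
((26.599998474121094, 34.70000076293945), (30.041635513305664, 64.82669067382812), 18.43494987487793) (8, 4, 38, 64)
clk 16.15 pos [557.7 241.  204.8] yaw_y -179.0 F [-0.1  0.5 -0.6] w 85.5 j [ 0.67  0.36 -0.04 -0.   -1.18 -0.66] tilt [-0.002 -0.001 -1.   ]
tool shift cm [-0.   -0.03  0.48] turn z 0.0
```

```bash
python3 -c "
from bench import *
print(job_done())"
```

```text
the job is handed in; nothing more can be done
None
```

The wide scraper is in the long slot of the larger block, with its handle resting on the block's top. I lowered it until it touched, then let go. The job was handed in at about 16 s on the robot's clock, with the gripper well clear.

- **First grasp missed:** the jaws shut on nothing just above the handle. In the images the real fingers were about 37 mm higher than the reported tool height, at every pose I checked. I went down by that much and gripped at 37.3 mm, against a 38 mm handle.
- **Seating:** contact came at a reported height of 57.3 mm, against a predicted 57.4 mm. The force on the tool changed from about -2.5 N (the scraper's weight) to +6.4 N.
- **After release:** the handle lies along the slot, with its sides at x about 537 to 574 mm and the slot centre at 556.5 mm. The two last side images show the same handle outline to 1 px.
- **Not fully in agreement:** the handle's near end measured y = 285 mm at its lower edge and 290–291 mm at its upper edge. I put this down to rounded edges and calibration. It fits within the slot either way.
- **Left alone:** the small scraper and the short block looked unmoved in the last picture.

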